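Close the terminal compartment of a drive base and lock its cover

TASK

Put the loose cover plate on the open terminal compartment of the blue drive base: tilt it, hook its plain near edge under the steel lip, then lower the far edge until the plate lies flat on its seat, and let go. Then lock it: press down the latch tab in the black keeper and, with it pressed, slide the keeper along its rail to the next detent, so that its tongue stands over the cover's ear and the tab has sprung back up. Leave the white measuring box, the hub and the jar where they stand.

Things in the scene. Friction and masses are not known exactly. Their poses are not given: they have to be found in the camera images.
- cover: aluminium cover plate, 120 (x) x 160 (y) x 5 mm, about 0.25 kg, flat on the bench left or right of the drive base. Origin: centre of the 120 x 160 plate's underside; z up, x to its far edge (away from the robot, yaw within 0.4 rad), from whose middle an ear, 40 mm wide (y), 20 mm long, sticks out in the plate's plane.
- cover_rib (a point): centre of the top of the cover's black rib, to hold it by: 16 (x) x 70 (y) mm, upright across the middle of the plate, top 39 mm above the plate's underside.
- seat (a point): centre of the cover's seat on the fixed blue drive base (242 x 230 mm), 50 mm above the bench, over a well. x away from the robot to the keeper, y along its rail, z up; yaw within 0.2 rad. A seated cover has its origin and axes here. Steel side guides at y = +-85 mm and far stops at x = 63 mm, 6 mm high; gap of 66 mm between the far stops for the ear. Play: 3 mm in x, 5 mm in y, each way.
- lip_edge (a point): middle of the lower free edge of the steel lip along the near side of the seat, at x = -47, z = 13 mm from the seat point. The lip's flange reaches from its wall (face at x = -63 mm) to this edge, 170 mm wide in y, underside 13 mm and top 17.5 mm above the seat.
- keeper (a joint): travel of the keeper (black carriage) on its rail, m, growing to the seat's +y. Detents at 0 (start), 0.050 and 0.100, each with 3 mm play. At 0.050 its steel tongue (36 mm wide, 4.5 mm above the ear) is over the seated cover's ear; at 0 and 0.100 it is clear. Friction 1.5 N. With the tab let go between detents it still slides; the tab snaps up at the next detent and stops it.
- keeper_grip (a point): middle of the keeper, level with the tops of its two upright cheeks: 49.5 mm above the seat, at x = 122, y = -50 mm + travel from the seat point. The cheeks (44 mm in x, 10 mm thick, inner faces 58 mm apart in y) bound a recess, open above and to +-x, whose floor is the tab: a finger tip in it can press the tab and push a cheek along. The tongue reaches to x = 68 mm.
- tab (a joint): how far the latch tab is pressed down, m: 0 up (locked in a detent), 0.008 fully down. The keeper is free from about 0.005; between detents a released tab stays about 0.005 down. Spring: 2 N at the start, 6 N fully down.
- tab_top (a point): centre of the top of the latch tab, a grey ribbed plate 36 (x) x 52 (y) mm between the keeper's cheeks; 22 mm below the cheeks' tops when up.
- meter_box: white plastic measuring box, 80 x 120 x 45 mm (x, y, z), loose; a bystander. It lies on the other side of the drive base from the cover. Origin: centre of its underside.
- hub: turned aluminium coupling hub, 64 mm diameter, 50 mm high, standing; a bystander. Origin: centre of its underside.
- jar: white jar, 60 mm diameter, 70 mm high, standing; a bystander. Origin: centre of its underside.

How it is judged:
By the outcome, as a careful person would: the job done as asked, in the order asked, and still so for the second after the job is handed in, with the robot touching nothing.
It also fails if it takes over 53 s, if anything falls off the work surface, if the arm or the gripper's body presses on something with over 40 N, if the wrist force passes 120 N, or if a joint passes its speed limit or range.

ROBOT

A 6-joint arm with a two-finger parallel gripper is mounted at the origin on the work surface. World frame = base frame: x ahead of the robot, y to its left, z up, the work surface at z = 0. Lengths are in m, angles in rad, forces in N, time in s.
With the tool pointing down it reaches from about 0.275 to 0.725 m from the base axis. Payload 5.6 kg.
Tool frame: the origin (TCP) lies on the centre line of the jaws, within the pads' length; the fingertips stand 8 mm ahead of it and the grasp point (between the pads) lies 11 mm behind it; x points along the fingers, z is the direction in which the jaws open and shut, and the axes are right-handed (so a half turn about x gives the same grasp; the last joint's range is limited). The gripper opens to 85 mm and grips with 20 to 120 N. Pads are 22 mm wide; open, the fingers measure 114 mm over their backs; the gripper's body (76 mm by 85 mm) begins 54 mm behind the grasp point. The pads swing forward as they close: fully open they stand 13 mm farther back than shut.
Start: joints at [-0.818, 0.255, 0.108, 0, -1.424, -0.285], TCP at [0.248, -0.491, 0.239] pointing down, gripper open.
Joint ranges: [-2.95, 2.95], [-1.21, 1.97], [-1.09, 1.5], [-2.87, 1.71], [-2.94, -0.07], [-3.05, 3.05]. Speed limits (rad/s): [2.57, 2.57, 3.14, 3.14, 3.14, 3.14].

INTERFACE

Orientations are given as [roll, pitch, yaw] about the fixed x, y, z axes, in that order (R = Rz(yaw) Ry(pitch) Rx(roll)).
In Python, from rig import env gives the robot as it stands.
- The arm moves only by the tool send_rows, never from a script. Its argument "motion" is text: rows parted by semicolons, each of 7 numbers parted by spaces: the closure in counts, from 0 (fully open) to 255 (shut), then the shift along the tool's x, y, z in m, then the turn, a rotation vector about the tool's x, y, z in degrees. In form: claw dx dy dz rx ry rz; .... A call has 1 to 10 rows; each row shifts and turns the commanded pose from where the row before left it, along the tool's axes as they then stand; what a row does not reach is not made up. A row lasts 1/10 s, in which the tool goes at most 50 mm and 8.59 degrees, less where a joint would pass 70% of its speed; a pose out of reach is approached as far as the arm can. A call with a gripper value outside its range is refused whole. The fingers move at their own pace and stop on an object; "newtons" is the grip in N (left out, the last holds). Time passes only in rows, so rows that do not move let the fingers close. It gives the time, the measured TCP pose, the force and the opening at its end, in the units of the state.
- env.observe(): the state, without advancing time (a new reading comes with each control period).
- env.capture(name): name is "side" or "top" or "wrist"; returns a dict with "img" (400x640x3 uint8, blue, green, red), "fov_y" (degrees; the focal length in pixels is half the picture's height over the tangent of half this angle, whatever the lens; pixels are square), "cx", "cy" (the principal point, pixels), "rvec" (rotation vector, rad) and "tvec" (3), from world to camera coordinates, as OpenCV has them. Camera axes: x right, y down, z forward; pixel columns grow to the right and rows downward; lengths in m; the calibration is good to about 2 mm. A picture is of the moment at which its call begins. There is no depth.
- env.close_job(): hands the job in, once; it reports no verdict.
The state is a dict: "time": time; "joint_pos": joint angles; "joint_vel": joint speeds; "joint_torque": joint torques, N m; "tcp_pos": TCP position; "tcp_rot": TCP orientation; "contact_force": force on the tool from outside, world axes, zero at the start; "torque": the same for the moment, N m; "grip_width": opening from 0.0 (shut) to 1.0 (fully open).
Only numpy, scipy, OpenCV 4.12 (cv2) and the standard library are available. Lean on these libraries where they do the work, as an engineer would, in place of code of your own. Each camera call takes 0.05 s, during which the arm holds its last target. There are 200 camera calls.

## Working session

There is one attempt and no reset: what is moved stays moved. The work goes in short steps, Python scripts to look and compute and a tool call to move; the robot and the scene stay as the last step left them, time stands still between calls to the robot, and variables do not carry over. Pictures are saved under pics/ and viewed, on a budget of 10 in all, crops included, one or two more only if the job needs it, and the job is handed in when it is done.

Besides the shell and the picture viewer there is one more tool, called after ">>>" as name(argument=value, ...), one argument or row to a line, values as JSON. send_rows: Moves the arm, as the interface text tells. Its arguments: {"type":"object","properties":{"motion":{"type":"string"},"newtons":{"type":"number"}},"required":["motion"]}

```bash
ls; mkdir -p pics; cat > h.py <<'E'
import numpy as np, cv2, json
from rig import env
def cap(n,f):
    d=env.capture(n); cv2.imwrite(f'pics/{f}.png',d['img'])
    np.savez(f'pics/{f}.npz',**{k:np.array(v) for k,v in d.items()}); return d
def ld(f): return dict(np.load(f'pics/{f}.npz'))
def ray(d,u,v):
    f=200/np.tan(np.radians(float(d['fov_y']))/2)
    R=cv2.Rodrigues(d['rvec'].astype(float))[0]; c=-R.T@d['tvec'].ravel()
    return c, R.T@np.array([(u-d['cx'])/f,(v-d['cy'])/f,1])
def atz(d,u,v,z):
    c,r=ray(d,u,v); return c+r*(z-c[2])/r[2]
def tri(*a):
    A=np.zeros((3,3));b=np.zeros(3)
    for d,u,v in a:
        c,r=ray(d,u,v); r=r/np.linalg.norm(r); P=np.eye(3)-np.outer(r,r); A+=P;b+=P@c
    return np.linalg.solve(A,b)
def proj(d,p):
    f=200/np.tan(np.radians(float(d['fov_y']))/2)
    R=cv2.Rodrigues(d['rvec'].astype(float))[0]; q=R@np.array(p)+d['tvec'].ravel()
    return q[:2]/q[2]*f+np.array([d['cx'],d['cy']]).ravel()
E
python3 - <<'E'
from h import *
a=cap('top','t0');b=cap('side','s0');w=cap('wrist','w0')
for d in(a,b,w): print(d['fov_y'],d['cx'],d['cy'],ray(d,320,200))
cv2.imwrite('pics/both.png',np.vstack([a['img'][:, :],b['img']])[:, :] if 0 else cv2.resize(np.vstack([a['img'],b['img']]),None,fx=.75,fy=.75))
print(env.observe())
E
```

```text
pics
44.41303608011268 324.1052156847938 196.32111515214277 (array([ 0.3765134 , -0.00228348,  1.2654619 ]), array([ 1.75318184e-01, -1.19542956e-07, -9.84576118e-01]))
47.39926755925568 325.24366416850336 199.48726967725696 (array([0.18970007, 1.01868567, 0.79082581]), array([ 0.30215213, -0.78997419, -0.53364651]))
69.16123136904922 325.3090400871713 200.18880862625844 (array([ 0.1729466 , -0.52859457,  0.37233617]), array([ 0.29773938,  0.13107783, -0.94578282]))
{'time': 0.15, 'joint_pos': array([-8.18383143e-01,  2.55617800e-01,  1.07298166e-01, -3.50501511e-04,
       -1.42390217e+00, -2.84587242e-01]), 'joint_vel': array([-0.00050101, -0.00081452,  0.00298151, -0.00081226,  0.00110364,
        0.00111375]), 'joint_torque': array([ 7.51404468e-05, -3.86942840e+01,  2.38081348e+01,  5.36672115e+00,
       -4.60673065e-03,  7.67145707e-06]), 'tcp_pos': array([ 0.24789484, -0.49056131,  0.2385991 ]), 'tcp_rot': array([0.04603574, 1.56932929, 2.08460646]), 'contact_force': array([-0.56923107, -0.33186273, -0.21677538]), 'torque': array([-0.0298738 , -0.07603472, -0.04754405]), 'grip_width': 1.002072037617498}
```

View pics/t0.png

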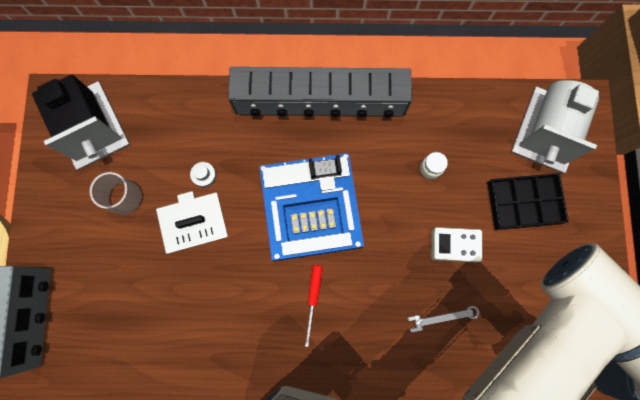

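View pics/s0.png

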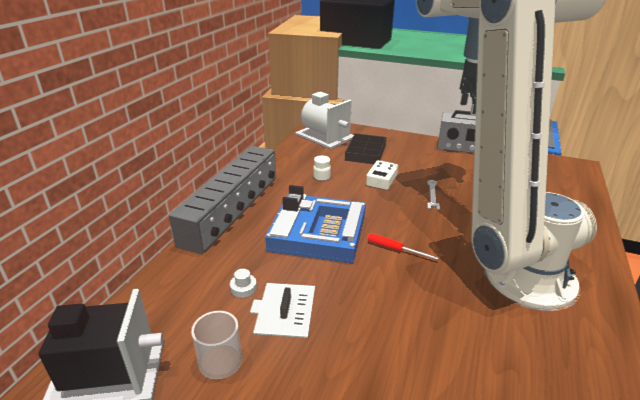

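The top view shows the cover at left (+y) around (190,222), ear up at (186,198). The base is at (312,208), with the keeper near (325,167). The box, hub and jar are at (457,245), (203,174) and (433,165). I'll enlarge both views to measure.

```bash
python3 - <<'E'
from h import *
a=ld('t0')['img'];b=ld('s0')['img']
cv2.imwrite('pics/t0c.png',cv2.resize(a[145:270,150:370],None,fx=3.6,fy=3.6,interpolation=cv2.INTER_CUBIC))
cv2.imwrite('pics/s0c.png',cv2.resize(b[180:345,220:380],None,fx=3.6,fy=3.6,interpolation=cv2.INTER_CUBIC))
d=ld('t0')
for u,v,z in [(190,221,.039),(312,208,.05),(186,198,.005),(325,167,.1)]: print(atz(d,u,v,z))
E
```

```text
[0.53868068 0.32437298 0.039     ]
[0.57237809 0.01765327 0.05      ]
[0.60352296 0.34721778 0.005     ]
[ 0.6661512  -0.01389101  0.1       ]
```

View pics/t0c.png

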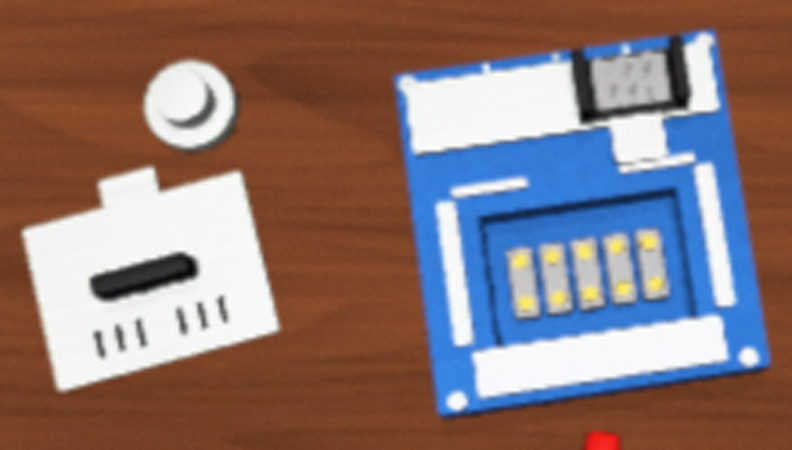

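View pics/s0c.png

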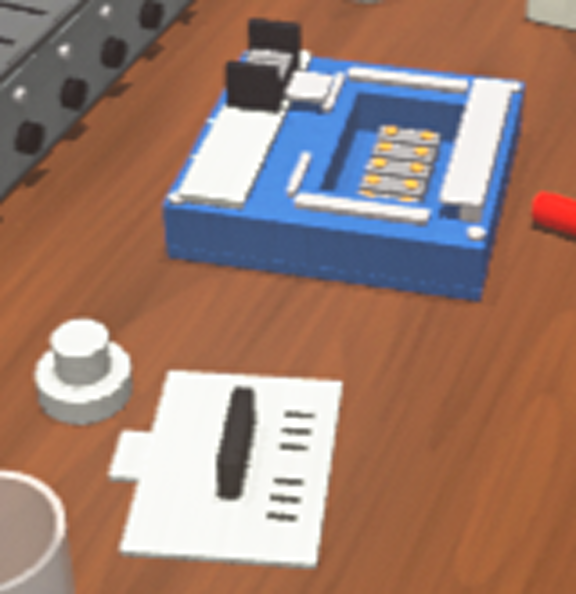

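Top crop: cover corners (22,232), (241,172), (280,328), (59,391), rib top about (145,275), lip free edge (472,353)–(722,316). Side crop: lip free edge (472,80)–(442,203), cover corners (168,371), (342,381), (317,565), (121,551).

```bash
python3 - <<'E'
from h import *
T=ld('t0');S=ld('s0')
t=lambda u,v:(T,(u+.5)/3.6-.5+150,(v+.5)/3.6-.5+145)
s=lambda u,v:(S,(u+.5)/3.6-.5+220,(v+.5)/3.6-.5+180)
np.set_printoptions(precision=4,suppress=True)
P={}
for n,a,b in [('FL',(22,232),(121,551)),('FR',(241,172),(168,371)),('NR',(280,328),(342,381)),('NL',(59,391),(317,565)),
 ('lipL',(472,353),(442,203)),('lipR',(722,316),(472,80)),('bNL',(441,417),(480,298)),('bFL',(395,75),(166,205)),('stopL',(527,183),(308,154))]:
    P[n]=tri(t(*a),s(*b)); print(n,P[n])
c=sum(P[k] for k in('FL','FR','NR','NL'))/4
yd=P['FL']-P['FR']+P['NL']-P['NR'];xd=P['FL']-P['NL']+P['FR']-P['NR']
print('cover',c,'yaws',np.arctan2(-yd[0],yd[1]),np.arctan2(xd[1],xd[0]),np.linalg.norm(yd)/2,np.linalg.norm(xd)/2)
l=(P['lipL']+P['lipR'])/2;d=P['lipL']-P['lipR'];y=np.arctan2(-d[0],d[1]);print('lip',l,y,np.linalg.norm(d))
print('seat',l+.047*np.array([np.cos(y),np.sin(y),0]))
print('rib',atz(*t(145,272),.039), 'base yaw', np.arctan2(*(P['bFL']-P['bNL'])[[1,0]]))
print('wrist R', cv2.Rodrigues(ld('w0')['rvec'])[0])
E
```

```text
FL [0.5732 0.423  0.0072]
FR [0.619  0.2681 0.0063]
NR [0.5041 0.2345 0.0069]
NL [0.4586 0.3892 0.0061]
lipL [0.4816 0.0924 0.0671]
lipR [ 0.5104 -0.0769  0.0668]
bNL [0.4415 0.118  0.0088]
bFL [0.6785 0.152  0.0533]
stopL [0.602  0.0577 0.0574]
cover [0.5387 0.3287 0.0066] yaws 0.28674311083834136 0.28586870952175697 0.16138156303846646 0.11957623483684997
lip [0.496  0.0078 0.067 ] 0.1684401538728826 0.17173379957031226
seat [0.5423 0.0156 0.067 ]
rib [0.5407 0.3247 0.039 ] base yaw 0.14270628660904758
wrist R [[-0.4514  0.8923  0.0009]
 [ 0.8439  0.4266  0.3255]
 [ 0.29    0.1477 -0.9456]]
```

```bash
cat >> h.py <<'E'
from scipy.spatial.transform import Rotation as Ro
np.set_printoptions(precision=4,suppress=True)
def cur():
    o=env.observe(); return np.array(o['tcp_pos']),Ro.from_euler('xyz',o['tcp_rot'])
def tool(yaw,tilt=0.,s=1):
    "tool x down, z along s*heading; tilt rad raises the far side (about heading's -y)"
    x=np.array([0,0,-1.]);z=s*np.array([1.,0,0]);y=np.cross(z,x)
    return Ro.from_euler('z',yaw)*Ro.from_rotvec([0,-tilt,0])*Ro.from_matrix(np.c_[x,y,z])
def plan(p1,R1,start=None,vmax=.045,wmax=7.5):
    p0,R0=start or cur(); rv=(R0.inv()*R1).as_rotvec()
    n=max(1,int(np.ceil(max(np.linalg.norm(p1-p0)/vmax,np.degrees(np.linalg.norm(rv))/wmax))))
    w=np.degrees(rv)/n
    print(n,'rows, turn/row',w.round(2),'total',np.degrees(rv).round(1))
    for k in range(n):
        d=(R0*Ro.from_rotvec(rv*k/n)).inv().apply((p1-p0)/n); print(' '.join(f'{x:.4f}' for x in d),*w.round(2))
    return p1,R1
E
python3 - <<'E'
from h import *
p,R=cur();print(R.as_matrix(), env.observe()['joint_pos'])
for s in(1,-1):
    plan(np.array([.50,.02,.30]),tool(.165,0,s))
E
```

```text
[[-0.0007 -0.8926 -0.4509]
 [ 0.0013 -0.4509  0.8926]
 [-1.      0.0001  0.0015]] [-0.8184  0.2556  0.1073 -0.0004 -1.4239 -0.2846]
15 rows, turn/row [ 7.16  0.   -0.01] total [107.3   0.1  -0.1]
-0.0041 -0.0303 0.0228 7.16 0.0 -0.01
-0.0041 -0.0273 0.0264 7.16 0.0 -0.01
-0.0041 -0.0238 0.0296 7.16 0.0 -0.01
-0.0041 -0.0199 0.0323 7.16 0.0 -0.01
-0.0041 -0.0157 0.0346 7.16 0.0 -0.01
-0.0041 -0.0113 0.0362 7.16 0.0 -0.01
-0.0041 -0.0067 0.0374 7.16 0.0 -0.01
-0.0041 -0.0020 0.0379 7.16 0.0 -0.01
-0.0041 0.0028 0.0379 7.16 0.0 -0.01
-0.0041 0.0075 0.0372 7.16 0.0 -0.01
-0.0041 0.0120 0.0360 7.16 0.0 -0.01
-0.0041 0.0164 0.0342 7.16 0.0 -0.01
-0.0041 0.0206 0.0319 7.16 0.0 -0.01
-0.0041 0.0244 0.0291 7.16 0.0 -0.01
-0.0041 0.0278 0.0258 7.16 0.0 -0.01
13 rows, turn/row [-5.59  0.01  0.  ] total [-72.7   0.1   0. ]
-0.0047 -0.0350 0.0263 -5.59 0.01 0.0
-0.0047 -0.0374 0.0228 -5.59 0.01 0.0
-0.0047 -0.0395 0.0190 -5.59 0.01 0.0
-0.0047 -0.0411 0.0151 -5.59 0.01 0.0
-0.0047 -0.0424 0.0110 -5.59 0.01 0.0
-0.0047 -0.0433 0.0068 -5.59 0.01 0.0
-0.0047 -0.0437 0.0026 -5.59 0.01 0.0
-0.0047 -0.0438 -0.0017 -5.59 0.01 0.0
-0.0047 -0.0434 -0.0059 -5.59 0.01 0.0
-0.0047 -0.0426 -0.0101 -5.59 0.01 0.0
-0.0047 -0.0414 -0.0142 -5.59 0.01 0.0
-0.0047 -0.0398 -0.0182 -5.59 0.01 0.0
-0.0047 -0.0379 -0.0220 -5.59 0.01 0.0
```

>>> send_rows(
  motion="0 -0.005 -0.035 0.026 -5.6 0 0;0 -0.005 -0.0375 0.023 -5.6 0 0;0 -0.005 -0.0395 0.019 -5.6 0 0;0 -0.005 -0.041 0.015 -5.6 0 0;0 -0.005 -0.0425 0.011 -5.6 0 0;0 -0.005 -0.0435 0.007 -5.6 0 0;0 -0.005 -0.0435 0.0025 -5.6 0 0;0 -0.005 -0.044 -0.0015 -5.6 0 0;0 -0.005 -0.0435 -0.006 -5.6 0 0;0 -0.005 -0.0425 -0.01 -5.6 0 0",
)

```text
time: 1.15
tcp_pos: [0.4419, -0.0959, 0.2895]
tcp_rot: [-1.496, 1.571, 1.524]
contact_force: [1.2, -1.8, -1.3]
grip_width: 0.999
```

>>> send_rows(
  motion="0 -0.0045 -0.0415 -0.014 -5.6 0 0;0 -0.0045 -0.04 -0.018 -5.6 0 0;0 -0.0045 -0.038 -0.022 -5.6 0 0;0 0 0 0 0 0 0;0 0 0 0 0 0 0",
)

```text
time: 1.65
tcp_pos: [0.4992, 0.0214, 0.3021]
tcp_rot: [0.114, 1.569, -2.859]
contact_force: [-0.2, 0.6, 0.6]
grip_width: 0.994
```

```bash
python3 - <<'E'
from h import *
w=cap('wrist','w1'); p,R=cur(); print(p,R.as_matrix(),env.observe()['joint_pos'])
print(plan(np.array([.5387,.3287-.02,.23]),tool(.286,0,-1)))
E
```

```text
[0.4989 0.0206 0.3024] [[-0.0009  0.1668 -0.986 ]
 [-0.0004 -0.986  -0.1668]
 [-1.      0.0002  0.001 ]] [ 0.3556  0.1435  0.1259  0.     -1.5542 -0.1881]
7 rows, turn/row [-0.97  0.01 -0.  ] total [-6.8  0.1 -0. ]
0.0103 -0.0396 -0.0125 -0.97 0.01 -0.0
0.0103 -0.0394 -0.0131 -0.97 0.01 -0.0
0.0103 -0.0392 -0.0138 -0.97 0.01 -0.0
0.0103 -0.0390 -0.0145 -0.97 0.01 -0.0
0.0103 -0.0387 -0.0151 -0.97 0.01 -0.0
0.0103 -0.0384 -0.0158 -0.97 0.01 -0.0
0.0103 -0.0382 -0.0164 -0.97 0.01 -0.0
(array([0.5387, 0.3087, 0.23  ]), Rotation.from_matrix(array([[-0.    ,  0.2821, -0.9594],
                            [ 0.    , -0.9594, -0.2821],
                            [-1.    ,  0.    , -0.    ]])))
```

View pics/w1.png

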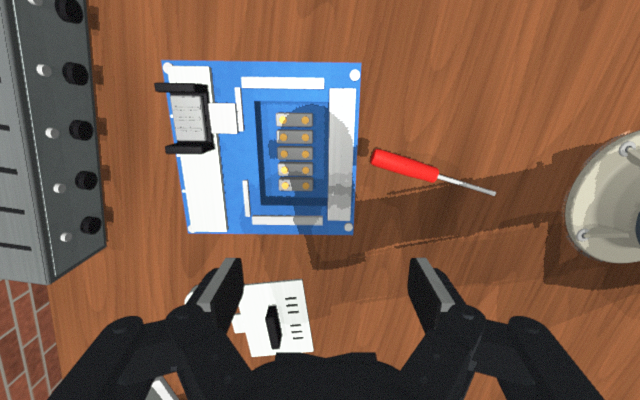

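Wrist view, far side to the left: the base corners are (163,62), (361,62), (354,235), (189,234). The lip free edge runs (330,88)–(328,220), and the keeper cheeks are at about (185,88) and (190,149). I'll enlarge it for the seat fit.

```bash
python3 - <<'E'
from h import *
a=ld('w1')['img']
cv2.imwrite('pics/w1c.png',cv2.resize(a[55:245,145:370],None,fx=3.5,fy=3.15*3.5/3.15*.9,interpolation=cv2.INTER_CUBIC) if 0 else cv2.resize(a[55:225,145:370],None,fx=3.5,fy=3.5,interpolation=cv2.INTER_CUBIC))
E
```

```text
(no output)
```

View pics/w1c.png

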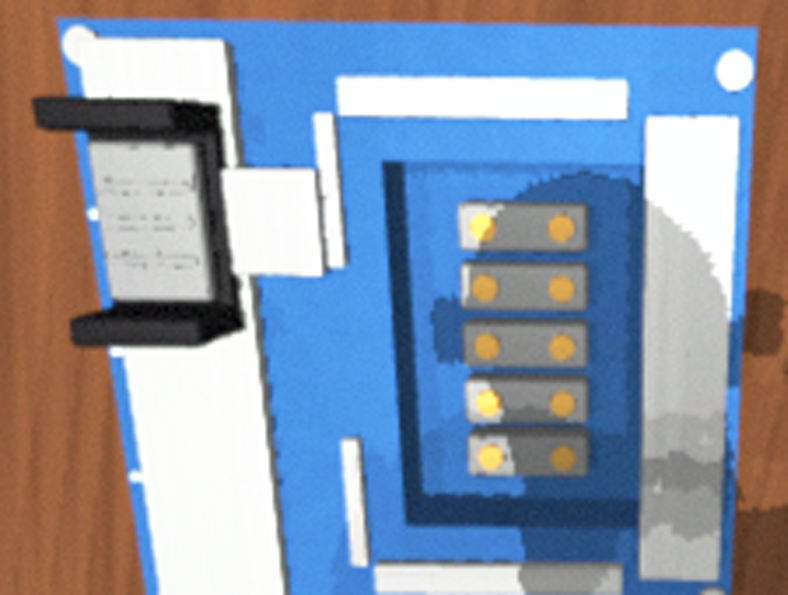

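>>> send_rows(
  motion="60 0.0105 -0.0395 -0.0125 -1 0 0;60 0.0105 -0.0395 -0.013 -1 0 0;60 0.0105 -0.039 -0.014 -1 0 0;60 0.0105 -0.039 -0.0145 -1 0 0;60 0.010 -0.0385 -0.015 -1 0 0;60 0.010 -0.0385 -0.016 -1 0 0;60 0.010 -0.038 -0.0165 -0.8 0 0;60 0 0 0 0 0 0;60 0 0 0 0 0 0",
)

```text
time: 2.6
tcp_pos: [0.5388, 0.3077, 0.2301]
tcp_rot: [0.628, 1.569, -2.228]
contact_force: [-0.4, -0.2, 0.7]
grip_width: 0.768
```

```bash
python3 - <<'E'
from h import *
w=cap('wrist','w2'); p,R=cur(); print(p,R.as_matrix(),env.observe()['joint_pos'],env.observe()['grip_width'])
E
```

```text
[0.5391 0.3072 0.231 ] [[ 0.0001  0.2811 -0.9597]
 [-0.0005 -0.9597 -0.2811]
 [-1.      0.0005 -0.    ]] [ 0.7697  0.3994  0.2921  0.0004 -1.4638 -0.4847] 0.7656426207883545
```

View pics/w2.png

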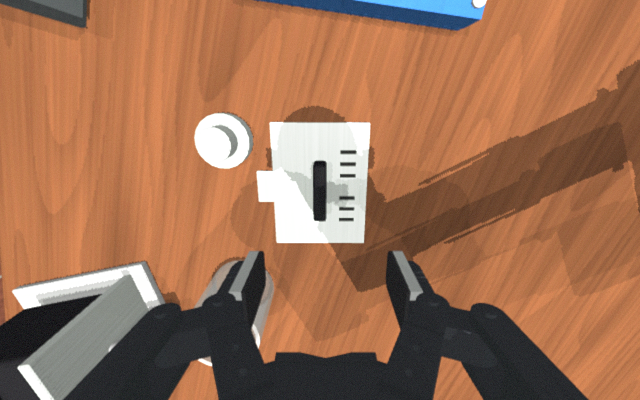

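w2 shows the cover corners at (270,123), (370,123), (364,243), (277,243) and the rib at about x=320, rows 160–221. w1c gives the lip edge (645,115)–(638,577), the stop ends (346,266) and (357,438), and the guide inner faces.

```bash
python3 - <<'E'
from h import *
from scipy.optimize import least_squares
W=ld('w1');T=ld('t0');S=ld('s0');V=ld('w2')
q=lambda u,v:np.array([(u+.5)/3.5-.5+145,(v+.5)/3.5-.5+55])
t=lambda u,v:np.array([(u+.5)/3.6-.5+150,(v+.5)/3.6-.5+145])
s=lambda u,v:np.array([(u+.5)/3.6-.5+220,(v+.5)/3.6-.5+180])
obs=[(W,q(645,115),(-.047,-.085,.0175)),(W,q(638,577),(-.047,.085,.0175)),(W,q(346,266),(.063,-.033,.006)),(W,q(357,438),(.063,.033,.006)),
(T,t(472,353),(-.047,.085,.0175)),(T,t(722,316),(-.047,-.085,.0175)),(S,s(442,203),(-.047,.085,.0175)),(S,s(472,80),(-.047,-.085,.0175)),(T,t(527,184),(.063,.033,.006)),(T,t(621,170),(.063,-.033,.006))]
def pt(x,l): return Ro.from_euler('z',x[3]).apply(l)+x[:3]
def fit(obs,x0):
    r=least_squares(lambda x:np.concatenate([proj(d,pt(x,l))-uv for d,uv,l in obs]),x0,loss='soft_l1')
    return r.x
x=fit(obs,[.542,.0156,.05,.165]);print('seat all',x)
for d,uv,l in obs: print(l,(proj(d,pt(x,l))-uv).round(1))
print('wrist only',fit(obs[:4],x)); print('top/side only',fit(obs[4:],x))
c=[(.06,-.08,.005),(-.06,-.08,.005),(-.06,.08,.005),(.06,.08,.005)]
oc=[(V,np.array(u,float),l) for u,l in zip([(270.5,122.5),(370,122.5),(364.5,243),(277,243)],c)]
ot=[(T,t(*u),l) for u,l in zip([(241,172),(280,328),(59,391),(22,232)],c)]
os_=[(S,s(*u),l) for u,l in zip([(168,371),(342,381),(317,565),(121,551)],c)]
for o in (oc,oc+ot+os_):
    y=fit(o,[.539,.329,0,.286]);print('cover',y)
for k in(-1,1): print('rib end proj',proj(V,pt(y,(0,k*.035,.039))))
m=q(150,220);print('keeper tab',Ro.from_euler('z',-x[3]).apply(atz(W,*m,.0775)-x[:3]))
# rib height from two views
print('rib tri',tri((V,320,192),(T,*t(145,272))), tri((V,320,221.5),(T,*t(93,284))))
E
```

```text
seat all [0.5439 0.0148 0.0482 0.159 ]
(-0.047, -0.085, 0.0175) [0.2 0.1]
(-0.047, 0.085, 0.0175) [0.4 0.1]
(0.063, -0.033, 0.006) [-0.7 -0.2]
(0.063, 0.033, 0.006) [0.1 0.4]
(-0.047, 0.085, 0.0175) [ 0.7 -0.3]
(-0.047, -0.085, 0.0175) [-0.2 -0.5]
(-0.047, 0.085, 0.0175) [-1.4 -0.1]
(-0.047, -0.085, 0.0175) [0.  0.4]
(0.063, 0.033, 0.006) [0.3 0.7]
(0.063, -0.033, 0.006) [0.1 0.7]
wrist only [0.544  0.0149 0.0469 0.1577]
top/side only [0.5435 0.0152 0.0496 0.1613]
cover [0.5385 0.3293 0.0007 0.2854]
cover [0.5386 0.329  0.0016 0.2856]
rib end proj [319.9598 165.5981]
rib end proj [320.2632 222.551 ]
keeper tab [ 0.1211 -0.0496  0.0293]
rib tri [0.54   0.3235 0.0453] [0.5305 0.3568 0.0513]
```

```bash
python3 - <<'E'
from h import *
a=plan(np.array([.5386,.329,.06]),tool(.2856,0,-1)); plan(np.array([.5386,.329,.0205]),a[1],a,.014)
E
```

```text
4 rows, turn/row [-0.01 -0.   -0.01] total [-0. -0. -0.]
0.0427 -0.0053 -0.0014 -0.01 -0.0 -0.01
0.0427 -0.0053 -0.0014 -0.01 -0.0 -0.01
0.0427 -0.0053 -0.0014 -0.01 -0.0 -0.01
0.0427 -0.0053 -0.0014 -0.01 -0.0 -0.01
3 rows, turn/row [0. 0. 0.] total [0. 0. 0.]
0.0132 0.0000 0.0000 0.0 0.0 0.0
0.0132 0.0000 0.0000 0.0 0.0 0.0
0.0132 0.0000 0.0000 0.0 0.0 0.0
```

>>> send_rows(
  motion="60 0.0425 -0.0055 -0.0015 0 0 0;60 0.0425 -0.0055 -0.0015 0 0 0;60 0.0425 -0.0055 -0.0015 0 0 0;60 0.0425 -0.0055 -0.001 0 0 0;60 0.013 0 0 0 0 0;60 0.013 0 0 0 0 0;60 0.013 0 0 0 0 0;60 0 0 0 0 0 0;60 0 0 0 0 0 0",
  newtons=60,
)

```text
time: 3.55
tcp_pos: [0.5387, 0.3313, 0.0231]
tcp_rot: [-2.853, 1.569, 0.575]
contact_force: [0.2, 0.5, -0.3]
grip_width: 0.765
```

>>> send_rows(
  motion="200 0.002 0 0 0 0 0;220 0 0 0 0 0 0;255 0 0 0 0 0 0;255 0 0 0 0 0 0;255 0 0 0 0 0 0;255 0 0 0 0 0 0;255 0 0 0 0 0 0;255 0 0 0 0 0 0",
  newtons=60,
)

```text
time: 4.35
tcp_pos: [0.5383, 0.3314, 0.0205]
tcp_rot: [-2.839, 1.569, 0.59]
contact_force: [-1.0, 0.3, 5.5]
grip_width: 0.176
```

```bash
python3 - <<'E'
from h import *
p,R=cur();print(p,R.as_matrix(),env.observe()['grip_width'],env.observe()['contact_force'])
# cover in tool frame
Rc=Ro.from_euler('z',.2856);g=(R.inv()*Rc, R.inv().apply(np.array([.5386,.329,0])-p)); print('offset along tool',g[1])
E
```

```text
[0.5383 0.3314 0.0205] [[ 0.0012  0.2827 -0.9592]
 [ 0.0008 -0.9592 -0.2827]
 [-1.     -0.0004 -0.0013]] 0.17551295852840035 [-0.9544  0.273   5.4763]
offset along tool [0.0205 0.0024 0.0004]
```

```bash
cat >> h.py <<'E'
SEAT=np.array([.5438,.0149,.05]);SY=.159;OFF=np.array([.0205,.0024,.0004])
def cov(xe,h,deg,y=0.):
    t=np.radians(deg); R=tool(SY,t,-1)
    c=np.array([xe+.06*np.cos(t),y,h+.06*np.sin(t)])
    return SEAT+Ro.from_euler('z',SY).apply(c)-R.apply(OFF),R
def where(deg=None):
    p,R=cur(); Rs=Ro.from_euler('z',SY).inv()
    M=(Rs*R).as_matrix(); n=-M[:,0]; c=Rs.apply(p+R.apply(OFF)-SEAT); e=c+.06*M[:,2]
    print('near edge',e,'centre',c,'tilt',np.degrees(np.arctan2(-n[0],n[2])),'roll',np.degrees(n[1]),'yaw',np.degrees(np.arctan2(-M[1,2],-M[0,2])),'F',Rs.apply(env.observe()['contact_force']),'t',env.observe()['time'])
E
python3 - <<'E'
from h import *
p,R=cur(); a=plan(p+[0,0,.13],R)
b=plan(*cov(-.043,.06,15),a); plan(*cov(-.043,.006,15),b,.02)
E
```

```text
3 rows, turn/row [0. 0. 0.] total [0. 0. 0.]
-0.0433 -0.0000 -0.0001 0.0 0.0 0.0
-0.0433 -0.0000 -0.0001 0.0 0.0 0.0
-0.0433 -0.0000 -0.0001 0.0 0.0 0.0
7 rows, turn/row [1.04 2.13 0.14] total [ 7.3 14.9  1. ]
0.0007 0.0434 0.0106 1.04 2.13 0.14
0.0004 0.0436 0.0098 1.04 2.13 0.14
0.0002 0.0438 0.0090 1.04 2.13 0.14
-0.0000 0.0439 0.0082 1.04 2.13 0.14
-0.0002 0.0441 0.0074 1.04 2.13 0.14
-0.0004 0.0442 0.0066 1.04 2.13 0.14
-0.0005 0.0443 0.0058 1.04 2.13 0.14
3 rows, turn/row [0. 0. 0.] total [0. 0. 0.]
0.0174 0.0000 0.0047 0.0 0.0 0.0
0.0174 0.0000 0.0047 0.0 0.0 0.0
0.0174 0.0000 0.0047 0.0 0.0 0.0
```

>>> send_rows(
  motion="255 -0.01 0 0 0 0 0;255 -0.03 0 0 0 0 0;255 -0.045 0 0 0 0 0;255 -0.03 0 0 0 0 0;255 -0.015 0 0 0 0 0;255 0 0 0 0 0 0",
)

```text
time: 4.95
tcp_pos: [0.5385, 0.3315, 0.1522]
tcp_rot: [-2.667, 1.567, 0.761]
contact_force: [0.7, 0.6, -3.5]
grip_width: 0.175
```

>>> send_rows(
  motion="255 0.0005 0.0435 0.0105 1 2 0.1;255 0.0005 0.0435 0.010 1 2 0.1;255 0 0.044 0.009 1 2 0.1;255 0 0.044 0.008 1 2 0.2;255 0 0.044 0.0075 1 2 0.2;255 -0.0005 0.044 0.0065 1 2.5 0.2;255 -0.0005 0.0445 0.006 1 2.5 0.2;255 0 0 0 0 0 0;255 0 0 0 0 0 0",
)

```text
time: 5.85
tcp_pos: [0.5517, 0.017, 0.1435]
tcp_rot: [3.127, 1.312, 0.146]
contact_force: [0.9, 0.1, -1.7]
grip_width: 0.17
```

```bash
python3 - <<'E'
from h import *
where(); w=cap('wrist','w3');s=cap('side','s3')
cv2.imwrite('pics/x3.png',np.hstack([w['img'][0:400,130:500],cv2.resize(s['img'][150:300,240:400],(426,400),interpolation=cv2.INTER_CUBIC)]))
plan(*cov(-.043,.006,15),vmax=.02)
E
```

```text
near edge [-0.0451 -0.0018  0.0582] centre [ 0.0129 -0.0017  0.0735] tilt 14.79945896194384 roll 0.18835533285357067 yaw 0.11944309953018782 F [ 0.955  -0.0232 -1.7327] t 5.85
3 rows, turn/row [ 0.09  0.03 -0.05] total [ 0.3  0.1 -0.1]
0.0171 -0.0001 0.0044 0.09 0.03 -0.05
0.0170 -0.0001 0.0044 0.09 0.03 -0.05
0.0170 -0.0000 0.0044 0.09 0.03 -0.05
```

View pics/x3.png

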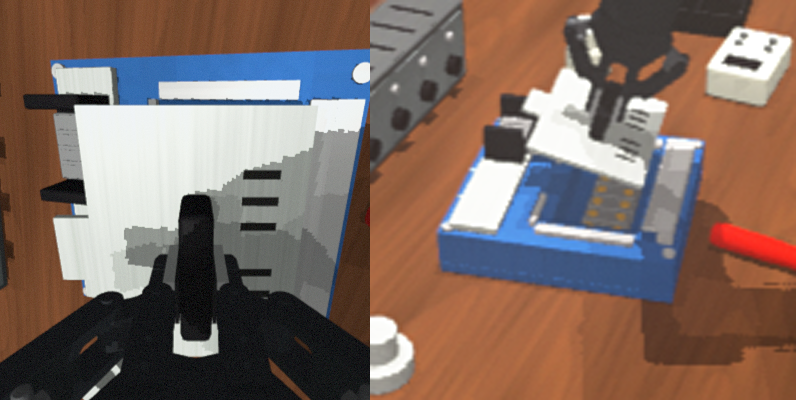

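The side view shows the cover tilted, near edge down, over the well. The wrist view shows its -y corners at wrist pixels (205,107) and (448,107). I'll check these against the predicted in-hand pose.

```bash
python3 - <<'E'
from h import *
W=ld('w3');p,R=cur();M=R*Ro.from_matrix(np.c_[[0,0,-1.],[0,-1.,0],[-1.,0,0]]).inv()
C=p+R.apply(OFF); f=R*tool(0,0,-1).inv()
for l in [(.06,-.08,.005),(-.06,-.08,.005),(.08,-.02,.005),(.08,.02,.005),(0,-.035,.039)]: print(l,proj(W,C+f.apply(l)))
E
```

```text
(0.06, -0.08, 0.005) [199.2327 107.5781]
(-0.06, -0.08, 0.005) [444.4272 107.0916]
(0.08, -0.02, 0.005) [178.6696 220.846 ]
(0.08, 0.02, 0.005) [189.7036 282.2684]
(0, -0.035, 0.039) [321.6927 219.1942]
```

>>> send_rows(
  motion="255 0.017 0 0.0045 0.1 0 0;255 0.017 0 0.0045 0.1 0.2 0;255 0.0165 0 0.0045 0.1 0 0;255 0 0 0 0 0 0;255 0 0 0 0 0 0",
)

```text
time: 6.45
tcp_pos: [0.5536, 0.0191, 0.093]
tcp_rot: [3.13, 1.306, 0.149]
contact_force: [1.3, 0.4, -2.5]
grip_width: 0.177
```

```bash
python3 - <<'E'
from h import *
where()
E
```

```text
near edge [-0.0425  0.0001  0.0074] centre [0.0154 0.0001 0.0231] tilt 15.171448236690374 roll 0.15520898157554755 yaw 0.06642083595306396 F [ 1.3521  0.1492 -2.4883] t 6.45
```

>>> send_rows(
  motion="255 0.0015 0 0.0004 0 0 0;255 0.0015 0 0.0004 0 0 0;255 0.001 0 0.0003 0 0 0;255 0.001 0 0.0003 0 0 0;255 0 0 0 0 0 0;255 0 0 0 0 0 0",
)

```text
time: 7.05
tcp_pos: [0.5535, 0.0181, 0.088]
tcp_rot: [3.132, 1.305, 0.149]
contact_force: [-0.1, -0.2, -2.8]
grip_width: 0.175
```

```bash
python3 - <<'E'
from h import *
where()
E
```

```text
near edge [-0.0428 -0.0007  0.0023] centre [ 0.0151 -0.0008  0.0181] tilt 15.229048452150385 roll 0.1579221108376921 yaw -0.04882112349572703 F [-0.1806 -0.1839 -2.8373] t 7.05
```

>>> send_rows(
  motion="255 -0.0008 0 0.0029 0 0 0;255 -0.0008 0 0.0029 0 0 0;255 -0.0008 0 0.0029 0 0 0;255 -0.0007 0 0.0029 0 0 0;255 -0.0003 0 0.001 0 0 0;255 0 0 0 0 0 0",
)

```text
time: 7.65
tcp_pos: [0.5404, 0.0161, 0.0879]
tcp_rot: [3.132, 1.305, 0.149]
contact_force: [-0.4, -0.1, -3.0]
grip_width: 0.177
```

```bash
python3 - <<'E'
from h import *
where()
E
```

```text
near edge [-0.0561 -0.0007  0.0023] centre [ 0.0018 -0.0007  0.0181] tilt 15.231109523951998 roll 0.1540190456911603 yaw -0.040987449638052516 F [-0.369  -0.0398 -2.9744] t 7.65
```

Hooked without contact. I'll keep going slowly to find the wall.

>>> send_rows(
  motion="255 -0.0003 0 0.001 0 0 0;255 -0.0003 0 0.001 0 0 0;255 -0.0002 0 0.001 0 0 0;255 -0.0002 0 0.0007 0 0 0;255 0 0 0 0 0 0;255 0 0 0 0 0 0",
)

```text
time: 8.25
tcp_pos: [0.5368, 0.0156, 0.0878]
tcp_rot: [3.132, 1.305, 0.149]
contact_force: [-0.4, -0.5, -1.7]
grip_width: 0.178
```

```bash
python3 - <<'E'
from h import *
where()
E
```

```text
near edge [-0.0597 -0.0006  0.0022] centre [-0.0018 -0.0007  0.0179] tilt 15.225022658088688 roll 0.15484788917778539 yaw -0.04231898553477035 F [-0.4457 -0.3854 -1.6961] t 8.25
```

```bash
python3 - <<'E'
from h import *
a=cur()
for d,h in [(11.5,.002),(7.7,.0015),(4,.0012),(2,.001),(0,.0005)]: a=plan(*cov(-.0597,h,d,-.0006),a,.02,2)
E
```

```text
2 rows, turn/row [-0.02 -1.86 -0.08] total [-0.  -3.7 -0.2]
0.0021 -0.0000 -0.0006 -0.02 -1.86 -0.08
0.0021 -0.0000 -0.0007 -0.02 -1.86 -0.08
2 rows, turn/row [ 0.  -1.9 -0. ] total [ 0.  -3.8 -0. ]
0.0023 0.0000 -0.0006 0.0 -1.9 -0.0
0.0022 0.0000 -0.0006 0.0 -1.9 -0.0
2 rows, turn/row [ 0.   -1.85 -0.  ] total [ 0.  -3.7 -0. ]
0.0021 -0.0000 -0.0006 0.0 -1.85 -0.0
0.0021 -0.0000 -0.0006 0.0 -1.85 -0.0
1 rows, turn/row [-0. -2.  0.] total [-0. -2.  0.]
0.0023 -0.0000 -0.0007 -0.0 -2.0 0.0
1 rows, turn/row [ 0. -2.  0.] total [ 0. -2.  0.]
0.0026 0.0000 -0.0007 0.0 -2.0 0.0
```

>>> send_rows(
  motion="255 0.0021 0 -0.0006 0 -1.9 -0.1;255 0.0021 0 -0.0006 0 -1.9 -0.1;255 0.0022 0 -0.0006 0 -1.9 0;255 0.0022 0 -0.0006 0 -1.9 0;255 0.0021 0 -0.0006 0 -1.9 0;255 0.0021 0 -0.0006 0 -1.9 0;255 0 0 0 0 0 0;255 0 0 0 0 0 0",
)

```text
time: 9.05
tcp_pos: [0.5427, 0.0165, 0.0757]
tcp_rot: [-3.126, 1.503, 0.174]
contact_force: [0.1, -0.3, -2.9]
grip_width: 0.179
```

```bash
python3 - <<'E'
from h import *
where()
E
```

```text
near edge [-0.0597 -0.0005  0.0012] centre [ 0.0001 -0.0006  0.0052] tilt 3.8574333469069844 roll -0.05744229757873462 yaw -0.04803299709538328 F [ 0.029  -0.3361 -2.8509] t 9.05
```

>>> send_rows(
  motion="255 0.0023 0 -0.0006 0 -1.9 0;255 0.0024 0 -0.0006 0 -1.9 0;255 0.0005 0 0 0 0 0;255 0 0 0 0 0 0;255 0 0 0 0 0 0",
)

```text
time: 9.55
tcp_pos: [0.5436, 0.0166, 0.0709]
tcp_rot: [-2.422, 1.569, 0.877]
contact_force: [0.1, 0.3, -2.5]
grip_width: 0.177
```

```bash
python3 - <<'E'
from h import *
where()
w=cap('wrist','w4');s=cap('side','s4')
cv2.imwrite('pics/x4.png',np.hstack([w['img'][0:400,130:500],cv2.resize(s['img'][165:285,255:383],(426,400),interpolation=cv2.INTER_CUBIC)]))
E
```

```text
near edge [-0.0603 -0.0006  0.0003] centre [-0.0003 -0.0006  0.0004] tilt 0.0703633775194693 roll -0.0615177545276405 yaw -0.0397276635709767 F [ 0.1824  0.3076 -2.5156] t 9.55
```

View pics/x4.png

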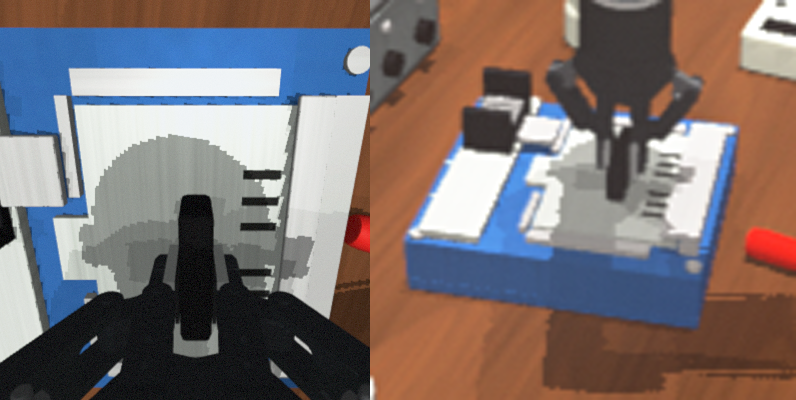

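The plate lies within the guides with its near edge under the lip at (300,100), and the ear is between the stops. It may be hanging a hair above the seat, so I'll lower to contact and release with a small opening.

>>> send_rows(
  motion="255 0.0005 0 0 0 0 0;255 0.0005 0 0 0 0 0;255 0 0 0 0 0 0;255 0 0 0 0 0 0",
)

```text
time: 10.05
tcp_pos: [0.5439, 0.0167, 0.0705]
tcp_rot: [-2.288, 1.57, 1.013]
contact_force: [-3.8, 1.1, 6.4]
grip_width: 0.177
```

>>> send_rows(
  motion="150 0 0 0 0 0 0;150 0 0 0 0 0 0;150 0 0 0 0 0 0;150 0 0 0 0 0 0;150 0 0 0 0 0 0;150 -0.01 0 0 0 0 0;150 -0.03 0 0 0 0 0;150 -0.04 0 0 0 0 0;150 -0.04 0 0 0 0 0;255 0 0 0 0 0 0",
)

```text
time: 11.05
tcp_pos: [0.5474, 0.0167, 0.1971]
tcp_rot: [-3.124, 1.558, 0.176]
contact_force: [0.4, -0.0, 0.2]
grip_width: 0.256
```

```bash
python3 - <<'E'
from h import *
p,R=cur();print(p,env.observe()['contact_force'],env.observe()['grip_width'])
w=cap('wrist','w5');s=cap('side','s5')
cv2.imwrite('pics/x5.png',np.hstack([w['img'][0:400,130:500],cv2.resize(s['img'][165:285,255:383],(426,400),interpolation=cv2.INTER_CUBIC)]))
f=lambda x,y,z:SEAT+Ro.from_euler('z',SY).apply([x,y,z])
print([proj(w,f(*l)).round(1) for l in [(.06,-.08,.005),(.08,-.02,.005),(.08,.02,.005),(.122,-.05,.0495),(.122,-.05,.0275),(.100,-.021,.0495),(.063,-.033,.006)]])
Rt=R
a=plan(f(.122,-.047,.09),tool(SY,0,-1)); 
E
```

```text
[0.5474 0.0167 0.1971] [ 0.4033 -0.042   0.185 ] 0.25553102621908275
[array([265.2, 103.7]), array([248.8, 168.7]), array([252.2, 207.3]), array([178.4, 144. ]), array([190.9, 140.4]), array([210.5, 179.4]), array([265.2, 155.6])]
4 rows, turn/row [-0.01 -0.05  0.02] total [-0.  -0.2  0.1]
0.0130 0.0122 -0.0302 -0.01 -0.05 0.02
0.0129 0.0122 -0.0302 -0.01 -0.05 0.02
0.0129 0.0122 -0.0302 -0.01 -0.05 0.02
0.0129 0.0122 -0.0302 -0.01 -0.05 0.02
```

View pics/x5.png

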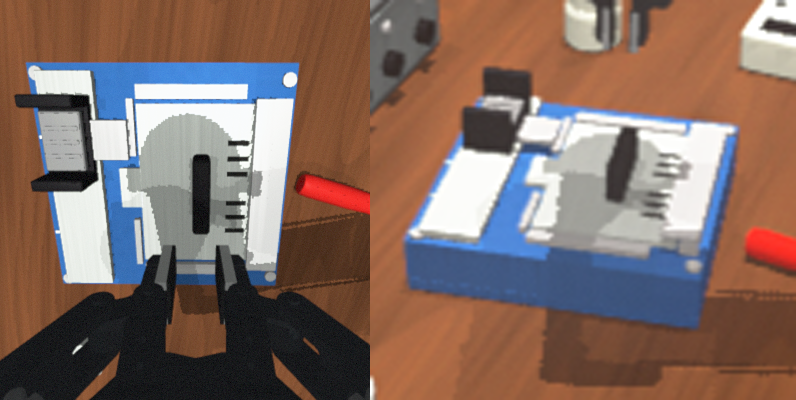

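The cover is seated: ear at wrist pixels (250,168–207), predicted (249–252,169–207). The keeper is still at its start. I'll move over the tab with the fingers shut.

>>> send_rows(
  motion="255 0 0.012 -0.03 0 0 0;255 0.013 0.0125 -0.03 0 0 0;255 0.013 0.012 -0.0305 0 -0.1 0;255 0.013 0.0125 -0.03 0 -0.1 0.1;255 0.013 0 0 0 0 0;255 0 0 0 0 0 0;255 0 0 0 0 0 0",
)

```text
time: 11.85
tcp_pos: [0.6698, -0.0128, 0.1374]
tcp_rot: [0.223, 1.566, -2.76]
contact_force: [-0.1, 0.2, 0.6]
grip_width: -0.002
```

```bash
cat >> h.py <<'E'
def tip():
    p,R=cur();Rs=Ro.from_euler('z',SY).inv();o=env.observe()
    print('tip',Rs.apply(p+R.apply([.008,0,0])-SEAT),'F',Rs.apply(o['contact_force']),'w',o['grip_width'],'t',o['time'],(Rs*R).as_matrix()[:,0])
E
python3 - <<'E'
from h import *
tip(); f=lambda x,y,z:SEAT+Ro.from_euler('z',SY).apply([x,y,z])
plan(f(.122,-.045,.0375),tool(SY,0,-1))
E
```

```text
tip [ 0.12   -0.0473  0.0794] F [-0.0674  0.1882  0.6299] w -0.0023437712136224723 t 11.85 [-0.0047 -0.0011 -1.    ]
2 rows, turn/row [-0.01  0.13 -0.03] total [-0.   0.3 -0.1]
0.0249 -0.0012 -0.0011 -0.01 0.13 -0.03
0.0249 -0.0012 -0.0010 -0.01 0.13 -0.03
```

>>> send_rows(
  motion="255 0.02 -0.001 -0.001 0 0.1 0;255 0.02 -0.001 -0.001 0 0.1 0;255 0.01 0 0 0 0 0;255 0.002 0 0 0 0 0;255 0.002 0 0 0 0 0;255 0.002 0 0 0 0 0;255 0.002 0 0 0 0 0;255 0 0 0 0 0 0;255 0 0 0 0 0 0",
)

```text
time: 12.75
tcp_pos: [0.6727, -0.0105, 0.0806]
tcp_rot: [2.655, 1.569, -0.328]
contact_force: [-1.4, -0.5, 5.1]
grip_width: 0.004
```

```bash
python3 - <<'E'
from h import *
tip()
E
```

```text
tip [ 0.1232 -0.0455  0.0226] F [-1.4712 -0.2973  5.1489] w 0.0036481911820948386 t 12.75 [ 0.0019 -0.001  -1.    ]
```

>>> send_rows(
  motion="255 0.001 0 0 0 0 0;255 0.001 0 0 0 0 0;255 0.0005 0 0 0 0 0;255 0 0 0 0 0 0",
)

```text
time: 13.15
tcp_pos: [0.6727, -0.0105, 0.0777]
tcp_rot: [2.573, 1.569, -0.411]
contact_force: [-1.3, 1.2, 4.9]
grip_width: 0.002
```

```bash
python3 - <<'E'
from h import *
tip()
E
```

```text
tip [ 0.1232 -0.0455  0.0197] F [-1.0866  1.3901  4.8767] w 0.002155518709963187 t 13.15 [ 0.0016 -0.001  -1.    ]
```

>>> send_rows(
  motion="255 0 -0.004 0 0 0 0;255 0 -0.004 0 0 0 0;255 0 -0.004 0 0 0 0;255 0 -0.004 0 0 0 0;255 0 -0.004 0 0 0 0;255 0 -0.004 0 0 0 0;255 0 0 0 0 0 0",
)

```text
time: 13.85
tcp_pos: [0.6689, 0.0132, 0.0778]
tcp_rot: [2.4, 1.569, -0.583]
contact_force: [-0.8, -0.0, 5.8]
grip_width: 0.0
```

```bash
python3 - <<'E'
from h import *
tip()
w=cap('wrist','w6');s=cap('side','s6')
cv2.imwrite('pics/x6.png',np.hstack([w['img'][0:400,130:500],cv2.resize(s['img'][165:285,255:383],(426,400),interpolation=cv2.INTER_CUBIC)]))
E
```

```text
tip [ 0.1233 -0.0215  0.0198] F [-0.8129  0.0988  5.8307] w 9.846359706277869e-05 t 13.85 [ 0.0016 -0.0015 -1.    ]
```

View pics/x6.png

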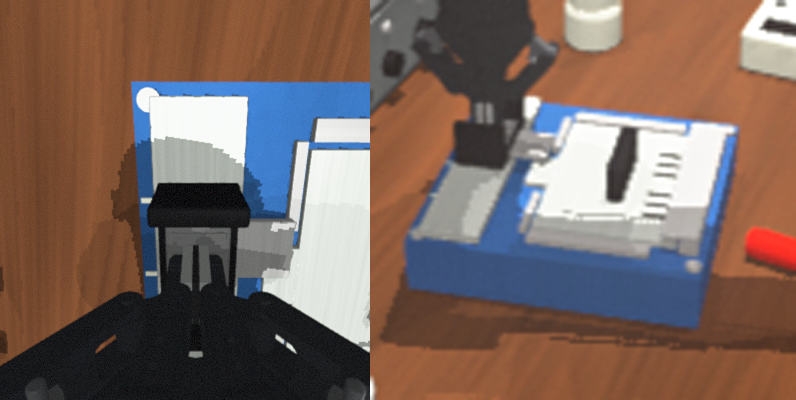

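Tab held down; the keeper moved, with its -y cheek's outer top edge at wrist pixel about (328,183). I'll compute the travel.

```bash
python3 - <<'E'
from h import *
w=ld('w6')
for v in(183,208): print((Ro.from_euler('z',-SY).apply(atz(w,328,v,.0995)-SEAT)))
E
```

```text
[ 0.1221 -0.0742  0.0495]
[ 0.122  -0.0635  0.0495]
```

>>> send_rows(
  motion="255 0 -0.004 0 0 0 0;255 0 -0.004 0 0 0 0;255 0 -0.004 0 0 0 0;255 0 -0.004 0 0 0 0;255 0 -0.004 0 0 0 0;255 0 -0.004 0 0 0 0;255 0 0 0 0 0 0",
)

```text
time: 14.65
tcp_pos: [0.6652, 0.0369, 0.0778]
tcp_rot: [2.453, 1.569, -0.529]
contact_force: [-1.3, -0.3, 5.2]
grip_width: -0.001
```

```bash
cat >> h.py <<'E'
def trav(name):
    "row profile of the wrist picture at the -y cheek: outer edge of its dark top face -> travel"
    w=cap('wrist',name); u=330; 
    col=w['img'][100:260,315:345].astype(int).sum(2).mean(1)
    i=[k for k in range(8,150) if col[k:k+8].max()<150][:1]
    v=100+i[0]; q=Ro.from_euler('z',-SY).apply(atz(w,u,v-.5,.0995)-SEAT); print('row',v,'travel',q[1]+.089)
E
python3 - <<'E'
from h import *
tip(); trav('w7')
w=ld('w6'); col=w['img'][100:260,315:345].astype(int).sum(2).mean(1); print(col[75:115].round())
E
```

```text
tip [0.1233 0.0025 0.0198] F [-1.311  -0.1108  5.154 ] w -0.0014847385600330932 t 14.65 [ 0.0017 -0.0014 -1.    ]
row 183 travel 0.03859701708062534
[518. 520. 518. 517. 518. 520. 518. 437. 138.  27.  41.  35.  37.  42.
  37.  37.  45.  43.  39.  39.  43.  38.  43.  42.  41.  35.  42.  35.
  45.  41.  38.  43.  51.  62.  72.  83.  91.  92.  90.  84.]
```

>>> send_rows(
  motion="255 0 -0.0025 0 0 0 0;255 0 -0.0025 0 0 0 0;255 0 0 0 0 0 0;255 -0.003 0 0 0 0 0;255 -0.004 0 0 0 0 0;255 0 -0.002 0 0 0 0;255 0 -0.002 0 0 0 0;255 0 0 0 0 0 0",
)

```text
time: 15.5
tcp_pos: [0.6627, 0.0461, 0.0835]
tcp_rot: [0.576, 1.57, -2.407]
contact_force: [-0.0, -0.0, 0.0]
grip_width: 0.004
```

```bash
python3 - <<'E'
from h import *
tip(); trav('w8')
E
```

```text
tip [0.1224 0.012  0.0255] F [-0.0323 -0.0428  0.011 ] w 0.0038627022464449226 t 15.5 [-0.0008 -0.0005 -1.    ]
row 172 travel 0.044905775972682874
```

>>> send_rows(
  motion="255 0 -0.0015 0 0 0 0;255 0 -0.0015 0 0 0 0;255 0 -0.001 0 0 0 0;255 0 -0.001 0 0 0 0;255 0 0 0 0 0 0",
)

```text
time: 16.05
tcp_pos: [0.6624, 0.0508, 0.0842]
tcp_rot: [2.044, 1.57, -0.939]
contact_force: [0.1, -0.9, 0.5]
grip_width: 0.0
```

```bash
python3 - <<'E'
from h import *
tip(); trav('w9')
E
```

```text
tip [0.1228 0.0167 0.0262] F [-0.0195 -0.8978  0.5005] w 8.617907289713157e-05 t 16.05 [ 0.0004 -0.0008 -1.    ]
row 164 travel 0.04640600755150515
```

>>> send_rows(
  motion="255 -0.003 0 0 0 0 0;255 0 -0.001 0 0 0 0;255 0 -0.001 0 0 0 0;255 0 0 0 0 0 0",
)

```text
time: 16.5
tcp_pos: [0.6621, 0.0528, 0.0872]
tcp_rot: [2.143, 1.57, -0.84]
contact_force: [0.1, 0.0, 0.6]
grip_width: 0.0
```

```bash
python3 - <<'E'
from h import *
tip(); trav('w10')
E
```

```text
tip [0.1228 0.0187 0.0292] F [0.0657 0.0129 0.5579] w 0.00046464394167412777 t 16.5 [ 0.0004 -0.0007 -1.    ]
row 159 travel 0.04688464425010053
```

>>> send_rows(
  motion="255 0 -0.001 0 0 0 0;255 0 -0.001 0 0 0 0;255 0 -0.001 0 0 0 0;255 0 0 0 0 0 0",
)

```text
time: 16.95
tcp_pos: [0.6616, 0.0558, 0.0872]
tcp_rot: [2.053, 1.57, -0.93]
contact_force: [-0.3, 0.0, 0.3]
grip_width: 0.002
```

```bash
python3 - <<'E'
from h import *
tip(); trav('w11')
E
```

```text
tip [0.1228 0.0217 0.0292] F [-0.3168  0.0945  0.2616] w 0.0023822916430681178 t 16.95 [ 0.0004 -0.0007 -1.    ]
row 154 travel 0.0477809741893853
```

>>> send_rows(
  motion="255 0 -0.001 0 0 0 0;255 0 -0.001 0 0 0 0;255 0 -0.001 0 0 0 0;255 0 0 0 0 0 0",
)

```text
time: 17.4
tcp_pos: [0.6612, 0.0581, 0.0872]
tcp_rot: [1.769, 1.569, -1.215]
contact_force: [1.2, -4.2, -0.3]
grip_width: -0.002
```

```bash
python3 - <<'E'
from h import *
tip(); trav('w12'); s=cap('side','s12'); w=ld('w12')['img']
cv2.imwrite('pics/x12.png',np.hstack([w[0:400,130:500],cv2.resize(s['img'][165:285,255:383],(426,400),interpolation=cv2.INTER_CUBIC)]))
E
```

```text
tip [0.1228 0.0241 0.0292] F [ 0.5328 -4.378  -0.2981] w -0.0021603629363962013 t 17.4 [ 0.0003 -0.0015 -1.    ]
row 153 travel 0.049736175915640564
```

View pics/x12.png

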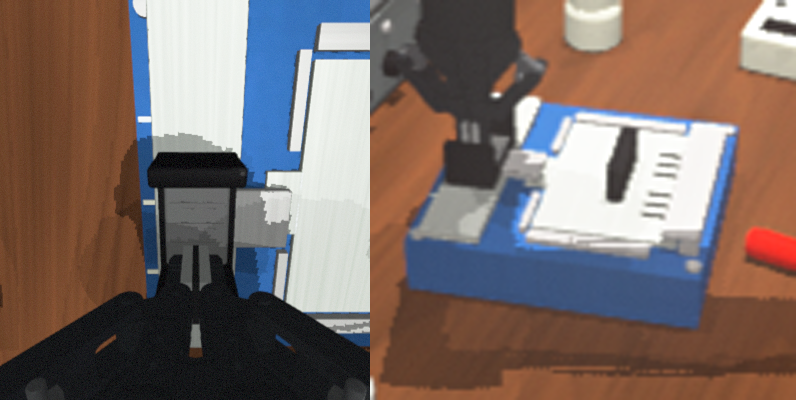

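Force has risen to 4.4 N, more than the 1.5 N friction, at travel of about 0.050. The tongue (235–292,190–247) stands over the ear. One small extra push should show whether the detent holds.

>>> send_rows(
  motion="255 0 -0.001 0 0 0 0;255 0 0 0 0 0 0",
)

```text
time: 17.7
tcp_pos: [0.6609, 0.0596, 0.0871]
tcp_rot: [1.905, 1.57, -1.078]
contact_force: [1.9, -3.8, -1.4]
grip_width: 0.001
```

```bash
python3 - <<'E'
from h import *
tip(); trav('w13')
E
```

```text
tip [0.1227 0.0256 0.0291] F [ 1.2577 -4.0485 -1.358 ] w 0.0012010567906625303 t 17.7 [ 0.0003 -0.0009 -1.    ]
row 153 travel 0.05120487121173597
```

>>> send_rows(
  motion="255 0 0.005 0 0 0 0;255 0 0.01 0 0 0 0;255 0 0.005 0 0 0 0;255 0.001 0 0 0 0 0;255 0.001 0 0 0 0 0;255 0.001 0 0 0 0 0;255 0 0 0 0 0 0;255 0 0 0 0 0 0",
)

```text
time: 18.55
tcp_pos: [0.6641, 0.0401, 0.0841]
tcp_rot: [1.955, 1.57, -1.028]
contact_force: [0.3, 0.3, -0.6]
grip_width: -0.003
```

```bash
python3 - <<'E'
from h import *
tip(); trav('w14')
E
```

```text
tip [0.1228 0.0058 0.0261] F [ 0.3136  0.2154 -0.5812] w -0.003013117229656743 t 18.55 [ 0.0003 -0.0007 -1.    ]
row 188 travel 0.045801455151477884
```

```bash
python3 - <<'E'
from h import *
f=lambda d,u,v,z:Ro.from_euler('z',-SY).apply(atz(d,u,v,z)-SEAT)
for n in ['w6','w7','w8','w9','w10','w11','w12','w13','w14']:
    w=ld(n); g=w['img'].astype(int).sum(2); c=g[100:260,300:360].mean(1)
    k=np.argmin(np.diff(c)); d=np.diff(c)
    print(n,'steepest drop row',100+k+.5,'y',f(w,330,100.5+k,.0995)[1]+.089, 'steps',[(100+i,int(d[i])) for i in range(len(d)) if abs(d[i])>60])
    # tongue near end: column profile at rows of tongue centre
E
```

```text
w6 steepest drop row 182.5 y 0.0145727241014188 steps [(181, -85), (182, -293), (183, -108), (226, 100), (227, 112)]
w7 steepest drop row 182.5 y 0.03859701708062534 steps [(181, -81), (182, -271), (183, -98), (226, 95), (227, 105)]
w8 steepest drop row 171.5 y 0.044905775972682874 steps [(170, -80), (171, -274), (172, -101), (211, 122), (212, 112)]
w9 steepest drop row 162.5 y 0.04598694410275163 steps [(161, -68), (162, -247), (163, -128), (200, 63), (201, 118), (202, 76)]
w10 steepest drop row 158.5 y 0.04688464425010053 steps [(157, -137), (158, -217), (159, -65), (194, 120), (195, 117)]
w11 steepest drop row 152.5 y 0.0473609873315992 steps [(151, -68), (152, -245), (153, -133), (188, 126), (189, 102)]
w12 steepest drop row 151.5 y 0.049316961792523616 steps [(150, -65), (151, -204), (152, -165), (186, 63), (187, 117), (188, 78)]
w13 steepest drop row 151.5 y 0.05078577128824871 steps [(150, -62), (151, -214), (152, -153), (186, 61), (187, 121), (188, 77)]
w14 steepest drop row 187.5 y 0.045801455151477884 steps [(186, -81), (187, -271), (188, -98), (230, 92), (231, 94)]
```

```bash
python3 - <<'E'
from h import *
f=lambda d,u,v,z:Ro.from_euler('z',-SY).apply(atz(d,u,v,z)-SEAT)
V=dict(w6=(182.5,226.6),w7=(182.5,226.6),w8=(171.5,211.6),w9=(162.5,201.1),w10=(158.5,194.6),w11=(152.5,188.5),w12=(151.5,187.1),w13=(151.5,187.1),w14=(187.5,230.6))
for n,(a,b) in V.items():
    w=ld(n); print(n,'inner top',f(w,330,b+.5,.0995)[1]+.079,'outer bottom z=.055..07',[round(f(w,330,a+.5,z)[1]+.089,4) for z in(.055,.062,.07,.08)])
E
```

```text
w6 inner top 0.024068357536463615 outer bottom z=.055..07 [np.float64(0.0271), np.float64(0.0252), np.float64(0.0229), np.float64(0.0202)]
w7 inner top 0.048089953798412806 outer bottom z=.055..07 [np.float64(0.0511), np.float64(0.0492), np.float64(0.047), np.float64(0.0442)]
w8 inner top 0.05298994663901997 outer bottom z=.055..07 [np.float64(0.0557), np.float64(0.054), np.float64(0.0521), np.float64(0.0498)]
w9 inner top 0.05311070881746881 outer bottom z=.055..07 [np.float64(0.0553), np.float64(0.0539), np.float64(0.0523), np.float64(0.0502)]
w10 inner top 0.05311911601284282 outer bottom z=.055..07 [np.float64(0.0556), np.float64(0.0543), np.float64(0.0527), np.float64(0.0508)]
w11 inner top 0.053324692425026514 outer bottom z=.055..07 [np.float64(0.0552), np.float64(0.054), np.float64(0.0526), np.float64(0.0509)]
w12 inner top 0.05506718819326629 outer bottom z=.055..07 [np.float64(0.0569), np.float64(0.0558), np.float64(0.0544), np.float64(0.0528)]
w13 inner top 0.0565329508923587 outer bottom z=.055..07 [np.float64(0.0584), np.float64(0.0573), np.float64(0.0559), np.float64(0.0542)]
w14 inner top 0.056151298831046734 outer bottom z=.055..07 [np.float64(0.0592), np.float64(0.0571), np.float64(0.0548), np.float64(0.0518)]
```

The right edge to use is the cheek's inner top edge. It shows the keeper at 0.056, just past the 0.053 play limit, with the tab still down, because friction carried it along from the start. I'll push it back against the -y cheek with the tab released.

>>> send_rows(
  motion="255 -0.004 0 0 0 0 0;255 0 0.006 0 0 0 0;255 0 0.006 0 0 0 0;255 0 0.005 0 0 0 0;255 0 0.002 0 0 0 0;255 0 0.002 0 0 0 0;255 0 0.001 0 0 0 0;255 0 0.001 0 0 0 0;255 0 0 0 0 0 0",
)

```text
time: 19.5
tcp_pos: [0.6678, 0.0168, 0.0882]
tcp_rot: [1.841, 1.569, -1.142]
contact_force: [-0.3, 0.2, 0.9]
grip_width: -0.001
```

```bash
cat >> h.py <<'E'
def trav2(n):
    w=cap('wrist',n); c=w['img'].astype(int).sum(2)[100:330,300:360].mean(1); d=np.diff(c); k=int(np.argmin(d)); j=k+25+int(np.argmax(d[k+25:k+55]))
    s=slice(j-2,j+3); v=100+(np.arange(len(d))[s]*d[s]).sum()/d[s].sum()+.5
    print('drop',100+k,'rise',v,d[s],'travel',Ro.from_euler('z',-SY).apply(atz(w,330,v,.0995)-SEAT)[1]+.079)
E
python3 - <<'E'
from h import *
tip(); trav2('w15')
E
```

```text
tip [ 0.1228 -0.0178  0.0302] F [-0.2719  0.2505  0.8668] w -0.0012814727795878958 t 19.5 [ 0.0004 -0.0013 -1.    ]
drop 211 rise 258.0178227360308 [ 0.9333 47.7    55.1667  0.4833 -0.4833] travel 0.048627558082880336
```

>>> send_rows(
  motion="255 0 0.001 0 0 0 0;255 0 0.001 0 0 0 0;255 0 0 0 0 0 0",
)

```text
time: 19.85
tcp_pos: [0.6681, 0.015, 0.0881]
tcp_rot: [1.975, 1.57, -1.009]
contact_force: [0.1, 0.4, 0.3]
grip_width: 0.001
```

```bash
python3 - <<'E'
from h import *
tip(); trav2('w16')
f=lambda d,u,v,z:Ro.from_euler('z',-SY).apply(atz(d,u,v,z)-SEAT)
for n,v in (('w14',188),('w15',211.5),('w16',None)):
    w=ld(n); c=w['img'].astype(int).sum(2)[100:330,300:360].mean(1);d=np.diff(c);k=int(np.argmin(d))
    print(n,100+k,f(w,330,100.5+k+.5,.062)[1]+.089,[(100+i,int(d[i])) for i in range(len(d)) if abs(d[i])>30])
E
```

```text
tip [ 0.1227 -0.0195  0.0301] F [0.1469 0.3791 0.2723] w 0.0011928855716638518 t 19.85 [ 0.0003 -0.0008 -1.    ]
drop 211 rise 258.1440150646799 [-6.5833  3.5667 51.6667 50.3167  2.8167] travel 0.046915455789053796
w14 187 0.057134142187432665 [(135, -30), (186, -81), (187, -271), (188, -98), (230, 92), (231, 94)]
w15 211 0.04954014376440803 [(134, -33), (210, -79), (211, -257), (212, -125), (257, 47), (258, 55)]
w16 211 0.04778558023005035 [(134, -31), (210, -81), (211, -255), (212, -128), (257, 51), (258, 50)]
```

>>> send_rows(
  motion="255 0 -0.005 0 0 0 0;255 0 -0.01 0 0 0 0;255 0.002 0 0 0 0 0;255 0.001 0 0 0 0 0;255 0.001 0 0 0 0 0;255 0.0005 0 0 0 0 0;255 0 0 0 0 0 0;255 0 0 0 0 0 0",
)

```text
time: 20.7
tcp_pos: [0.6659, 0.0299, 0.0839]
tcp_rot: [2.483, 1.57, -0.501]
contact_force: [0.3, 0.9, 2.3]
grip_width: 0.0
```

```bash
python3 - <<'E'
from h import *
tip(); trav2('w17')
E
```

```text
tip [ 0.1229 -0.0045  0.0259] F [0.4726 0.8233 2.322 ] w 0.00019958611946283572 t 20.7 [ 0.0009 -0.0007 -1.    ]
drop 189 rise 232.95648471084436 [-5.6833 14.75   99.3    97.05    0.0667] travel 0.046692991330095523
```

The tab is up: 2.3 N upward at 1.5 mm deflection, against no contact before. The keeper is near the low end of the play, about 0.047, so I'll nudge it to the middle.

>>> send_rows(
  motion="255 -0.005 0 0 0 0 0;255 0 -0.008 0 0 0 0;255 0 -0.008 0 0 0 0;255 0 -0.003 0 0 0 0;255 0 -0.002 0 0 0 0;255 0 -0.001 0 0 0 0;255 0 -0.001 0 0 0 0;255 0 -0.001 0 0 0 0;255 0 0 0 0 0 0",
)

```text
time: 21.65
tcp_pos: [0.6618, 0.0536, 0.0885]
tcp_rot: [1.476, 1.57, -1.507]
contact_force: [0.3, -1.6, -0.8]
grip_width: 0.002
```

```bash
python3 - <<'E'
from h import *
tip(); trav2('w18')
E
```

```text
tip [0.1226 0.0195 0.0305] F [ 0.0338 -1.6182 -0.8443] w 0.0017390021564140485 t 21.65 [-0.0001 -0.0008 -1.    ]
drop 151 rise 186.84693613162324 [ -6.4167  33.8    124.2333 101.1333   4.55  ] travel 0.050509720160926114
```

>>> send_rows(
  motion="255 0 0.005 0 0 0 0;255 0 0.01 0 0 0 0;255 0 0.003 0 0 0 0;255 -0.01 0 0 0 0 0;255 -0.03 0 0 0 0 0;255 -0.04 0 0 0 0 0;255 -0.04 0 0 0 0 0;255 -0.03 0 0.02 0 0 0;255 0 0 0.03 0 0 0;255 0 0 0 0 0 0",
)

```text
time: 22.7
tcp_pos: [0.6133, 0.0277, 0.2416]
tcp_rot: [3.123, 1.567, 0.139]
contact_force: [-0.5, -0.1, -0.3]
grip_width: 0.003
```

```bash
python3 - <<'E'
from h import *
tip(); w=cap('wrist','w19'); s=cap('side','s19'); t=cap('top','t19')
f=lambda x,y,z:SEAT+Ro.from_euler('z',SY).apply([x,y,z])
print({l:proj(w,f(*l)).round(1) for l in [(.08,-.02,.005),(.08,.02,.005),(.100,-.029,.0495),(.100,.029,.0495),(.068,-.018,.012),(.068,.018,.012)]})
c=np.array([190,100]);i=w['img'][60:260,200:400]
cv2.imwrite('pics/x19.png',np.hstack([cv2.resize(i,(400,400),interpolation=cv2.INTER_CUBIC),cv2.resize(s['img'][165:285,260:380],(400,400),interpolation=cv2.INTER_CUBIC)]))
# bystanders: compare top views
d=cv2.absdiff(t['img'],ld('t0')['img']).max(2)
for n,(u,v) in dict(box=(457,245),hub=(203,174),jar=(433,165)).items(): print(n,(d[v-15:v+15,u-20:u+20]>40).mean())
E
```

```text
tip [0.0707 0.0017 0.1836] F [-0.5228 -0.0009 -0.2849] w 0.002613516406047615 t 22.7 [ 0.0035 -0.0001 -1.    ]
{(0.08, -0.02, 0.005): array([317.5, 159.7]), (0.08, 0.02, 0.005): array([317.8, 193.9]), (0.1, -0.029, 0.0495): array([295.2, 159.3]), (0.1, 0.029, 0.0495): array([297.1, 215.4]), (0.068, -0.018, 0.012): array([328.3, 162.7]), (0.068, 0.018, 0.012): array([328.2, 194.1])}
box 0.004166666666666667
hub 0.6941666666666667
jar 0.0
```

View pics/x19.png

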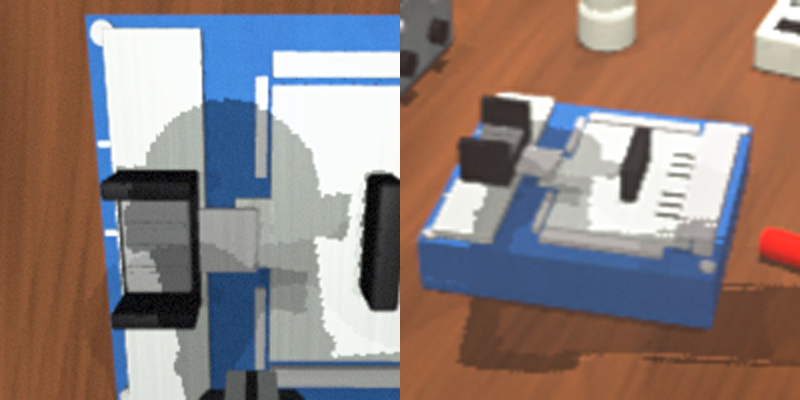

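Tongue at wrist rows 165–196 against 163–194 predicted for 0.050, and over the ear. The top-view difference at the hub is probably the arm's shadow or occlusion, so I'll check it in the side view.

```bash
python3 - <<'E'
from h import *
a=ld('s0')['img'];b=ld('s19')['img']
T=a[262:302,225:262]; r=cv2.matchTemplate(b[240:325,200:290],T,cv2.TM_CCOEFF_NORMED);m=cv2.minMaxLoc(r);print('hub side match',m[1],np.array(m[3])+[200,240],'was 225,262')
c=ld('t19')['img'][150:200,180:230];print('top hub region mean',c.mean((0,1)),'was',ld('t0')['img'][150:200,180:230].mean((0,1)))
env.observe(); env.close_job()
E
```

```text
hub side match 0.9521942138671875 [225 262] was 225,262
top hub region mean [225.114  237.3864 240.3272] was [ 91.6788 112.5492 150.9208]
the job is handed in; nothing more can be done
```

The cover is seated and locked, and I handed the job in with the robot clear, at about 23 s.

- **Cover:** I gripped it by the rib, tilted it about 15° and slid the near edge under the lip. I then lowered it flat until it took about 9 N on the seat, and released it. The wrist picture put the ear within about 2 pixels of the predicted seated position.
- **Keeper:** It overshot the first time. I misread its travel because I was using the wrong edge of the cheek, and the pressed finger carried it by friction to about 0.056 m, past the 0.050 detent. I pushed it back with the tab released until the tab sprang up, then moved it to the middle of its play.
- **Lock checks:** The last travel reading was 0.0505 m, and the last picture shows the tongue over the ear. A light press on the tab met 2.3 N, so it was up. I made that press before the final 3 mm nudge and did not repeat it. I also did not push to the end of the play to prove the lock holds.
- **Bystanders:** The box and jar are unchanged in the top view. The top view of the hub differed strongly, because something bright, most likely the arm, covered it. In the side view it matches its original position exactly.

I viewed 13 pictures, three over the budget of 10.

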